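Serve walnuts by the scoop and close up the row

ROBOT

A 6-joint arm with a two-finger parallel gripper is mounted at the origin on the work surface. World frame = base frame: x ahead of the robot, y to its left, z up, the work surface at z = 0. Lengths are in m, angles in rad, forces in N, time in s.
With the tool pointing down it reaches from about 0.35 to 0.725 m from the base axis. Payload 6 kg.
Tool frame: the origin (TCP) lies midway between the tips of the shut fingers; the grasp point (between the pads) lies 19 mm behind it; z points along the fingers, y is the line along which they close (so a half turn about z gives the same grasp; the last joint's range is limited). The gripper opens to 85 mm and grips with 20 to 120 N. Pads are 22 mm wide; open, the fingers measure 114 mm over their backs; the gripper's body (76 mm by 85 mm) begins 54 mm behind the grasp point. The pads swing forward as they close: fully open they stand 13 mm farther back than shut.
Start: joints at [-0.811, 0.04, 0.085, 0, -1.615, -0.334], TCP at [0.248, -0.546, 0.231] pointing down, gripper open.
Joint ranges: [-2.56, 2.56], [-1.29, 2.01], [-1.08, 1.49], [-3.29, 1.98], [-2.81, -0.18], [-2.99, 2.99]. Speed limits (rad/s): [2.57, 2.57, 3.01, 3.14, 3.14, 3.14].

INTERFACE

Orientations are given as a unit quaternion [x, y, z, w].
In Python, from station import manip gives the robot as it stands.
- The arm moves only by the tool arm_command, never from a script. Its argument "rows" is a list of rows, each an object with "translation": the shift along the tool's x, y, z in m, a list of three; "angular": the turn, a rotation vector about the tool's x, y, z in rad, a list of three. A call has 1 to 10 rows; each row shifts and turns the commanded pose from where the row before left it, along the tool's axes as they then stand; what a row does not reach is not made up. A row lasts 1/10 s, in which the tool goes at most 50 mm and 8.59 degrees, less where a joint would pass 70% of its speed; a pose out of reach is approached as far as the arm can. A call is refused whole if a number of a shift passes 0.05 or a number of a turn 0.15, either way. A call with a gripper value outside its range is refused whole. "gripper" is the closure, from -1 (fully open) to 1 (shut), set as the call begins (left out, the last holds). The fingers move at their own pace and stop on an object; the grip force is fixed at half the most. Time passes only in rows, so rows that do not move let the fingers close. It gives the time, the measured TCP pose, the force, the opening and the grip force at its end, in the units of the state.
- manip.state(): the state, without advancing time (a new reading comes with each control period).
- manip.camera(name): name is "side" or "top"; returns a dict with "image" (420x560x3 uint8, blue, green, red), "range_z" (420x560 float32, m along the optical axis (not along the pixel's ray), 0 where there is no reading), "camera_matrix" (3x3 intrinsics, pixels), "position" and "orientation" of the camera in the world. Camera axes: x right, y up, looking along -z (the intrinsics and any distortion apply to the point x, -y, -z); pixel columns grow to the right and rows downward; lengths in m; the calibration is good to about 2 mm. A picture is of the moment at which its call begins.
- manip.finish_job(): hands the job in; it is judged then, once.
The state is a dict: "clock": time; "qpos": joint angles; "qd": joint speeds; "effort": joint torques, N m; "tool_pos": TCP position; "tool_rot": TCP orientation; "ft_force": force on the tool from outside, world axes, zero at the start; "torque": the same for the moment, N m; "grip_width": opening from 0.0 (shut) to 1.0 (fully open); "gripper_force": force on a finger pad.
Only numpy, scipy, OpenCV 4.12 (cv2) and the standard library are available. Lean on these libraries where they do the work, as an engineer would, in place of code of your own. Each camera call takes 0.05 s, during which the arm holds its last target. There are 200 camera calls.

TASK

With the metal scoop, move at least three walnuts from the wooden crate into the empty cardboard tray, spilling none and not touching the nuts with the fingers. Then lay the scoop back flat on its wooden board and let go of it. Last, slide the filled tray along the counter, without lifting it, squarely up against the box of jars so that no gap is left, and leave the honey jar and the bottle where they are.

Things in the scene. Friction and masses are not known exactly. Their poses are not given: they have to be found in the camera images.
- scoop: Aluminium scoop, loose, 200 g. Origin: underside of the bowl, at its centre; x to the open nose, z up. Bowl floor 110 (x) by 100 (y), 2 thick; sides 3 thick, 42 high, 24 high from x = 5 to 40, none beyond; rear wall 62 high; open at x = +55. Behind it the black handle bar runs along x, 20 wide, 24 tall, from x = -55 to -175, its middle 80 above the underside. It starts on the board.
- scoop_grip (a point): Good grip point inside the scoop's handle bar: x = -95 mm, y = 0, z = +80 mm in the scoop's frame; axes as the scoop's.
- board: Wooden rest board of the scoop, fixed, 300 (x) by 150 (y) by 10 mm. Origin: underside, 40 mm towards +x from the board's middle, where the bowl rests: it reaches from x = -190 to +110 mm. Top at 10 mm. The scoop is back when its origin is over the board, about at the board's origin (within 50 mm).
- crate: Open wooden crate of walnuts, fixed, 134 (x) by 341 (y) mm, walls 58 mm high and 8 thick. Origin: underside, 148 mm from its -y end and 193 mm from its +y end. Inside 118 mm wide; flat floor 8 mm up from y = -140 to +125 mm, where a ramp of 40 degrees begins that rises to the +y end, 48 mm higher. The walnuts lie at the foot of the ramp, the -y half is empty.
- nut0: Walnut, loose, about 37 mm across with a ridge around it, 18 g. Origin: its centre.
- nut1: Walnut, loose, about 37 mm across with a ridge around it, 18 g. Origin: its centre.
- nut2: Walnut, loose, about 37 mm across with a ridge around it, 18 g. Origin: its centre.
- nut3: Walnut, loose, about 37 mm across with a ridge around it, 18 g. Origin: its centre.
- nut4: Walnut, loose, about 37 mm across with a ridge around it, 18 g. Origin: its centre.
- nut5: Walnut, loose, about 37 mm across with a ridge around it, 18 g. Origin: its centre.
- tray: Empty open cardboard tray, loose, 120 g. Outside 140 (x) by 180 (y) mm, 55 mm high, walls 4 mm. Origin: centre of the underside. Its +x side faces the box of jars.
- jarbox: Heavy wooden box full of jars, fixed. 160 (x) by 200 (y) mm, walls 70 mm high, jar lids up to 93 mm. Origin: centre of the underside. The tray has to go against its -x side, so that the tray's origin comes to x = -150 mm in this frame, with the sides parallel.
- jar: Bystander: closed honey jar, 68 mm wide, 95 mm high. Origin: centre of the underside.
- bottle: Bystander: juice bottle, 68 mm wide, 200 mm high. Origin: centre of the underside.
- tray_mid (a point): Middle of the tray's inside, 30 mm above its underside; a walnut is in the tray when its centre is within 89 mm of this point.
Things that resemble listed ones, but are neither listed nor needed, are in the scene too. What is shaped like the nut1 but blue or yellow is not meant.

How it is judged:
By the outcome, as a careful person would: the job done as asked, in the order asked, and still so for the second after the job is handed in, with the robot touching nothing.
It also fails if it takes over 72 s, if anything falls off the work surface, if the arm or the gripper's body presses on something with over 40 N, if the wrist force passes 120 N, or if a joint passes its speed limit or range.

## Working session

There is one attempt and no reset: what is moved stays moved. The work goes in short steps, Python scripts to look and compute and a tool call to move; the robot and the scene stay as the last step left them, time stands still between calls to the robot, and variables do not carry over. Pictures are saved under pics/ and viewed, at most 10 in all, crops included, and the job is handed in when it is done.

Besides the shell and the picture viewer there is one more tool, called after "Request:" as name(argument=value, ...) on one line, values as JSON. arm_command: Moves the arm, as the interface text tells. Its arguments: {"type":"object","properties":{"rows":{"type":"array"},"gripper":{"type":"number"}},"required":["rows"]}

```bash
ls; mkdir -p pics
cat > h.py <<'E'
import numpy as np, cv2
from scipy.spatial.transform import Rotation as R
from station import manip
def snap(name):
    c=manip.camera(name); np.savez(f'pics/{name}.npz',**c); return c
def load(name): return dict(np.load(f'pics/{name}.npz'))
def cloud(c):
    z=c['range_z'].astype(float); h,w=z.shape; K=c['camera_matrix']
    u,v=np.meshgrid(np.arange(w),np.arange(h))
    P=np.stack([(u-K[0,2])/K[0,0]*z,-(v-K[1,2])/K[1,1]*z,-z],-1)
    W=P@R.from_quat(c['orientation']).as_matrix().T+c['position']
    W[z==0]=np.nan
    return W
E
python3 - <<'E'
from h import *
for n in ('top','side'):
    c=snap(n); cv2.imwrite(f'pics/{n}0.png',c['image']); print(c.keys(),c['camera_matrix'],c['position'],c['orientation'])
print(manip.state())
E
```

```text
pics
dict_keys(['image', 'range_z', 'camera_matrix', 'position', 'orientation']) [[416.01877948   0.         272.31136461]
 [  0.         416.01877948 207.64022436]
 [  0.           0.           1.        ]] [0.52078809 0.0462214  1.50786123] [ 0.0146027  -0.02098423 -0.70587601  0.70787392]
dict_keys(['image', 'range_z', 'camera_matrix', 'position', 'orientation']) [[501.12887615   0.         280.75219262]
 [  0.         501.12887615 199.2457678 ]
 [  0.           0.           1.        ]] [0.21212343 1.04508951 0.80156612] [-0.08103549  0.46526188  0.86470586 -0.17102163]
{'clock': 0.1, 'qpos': array([-8.11295572e-01,  4.07982038e-02,  8.39017786e-02, -4.28329107e-04,
       -1.61548078e+00, -3.33678466e-01]), 'qd': array([ 0.000603  , -0.00110243,  0.00171872,  0.00191894,  0.00144769,
        0.00045785]), 'effort': array([-4.94917593e-03, -3.69347870e+01,  3.48282087e+01,  6.95169702e+00,
       -4.52250650e-03,  2.31243462e-05]), 'tool_pos': array([ 0.24778471, -0.54612575,  0.23034356]), 'tool_rot': array([-2.11315316e-01,  9.77417601e-01,  7.86485061e-04, -2.28067302e-04]), 'ft_force': array([-0.36617025, -0.72346693,  0.43750083]), 'torque': array([-0.01479093,  0.00405222, -0.00531015]), 'gripper_force': 0.0, 'grip_width': 0.994561371022544}
```

View pics/top0.png

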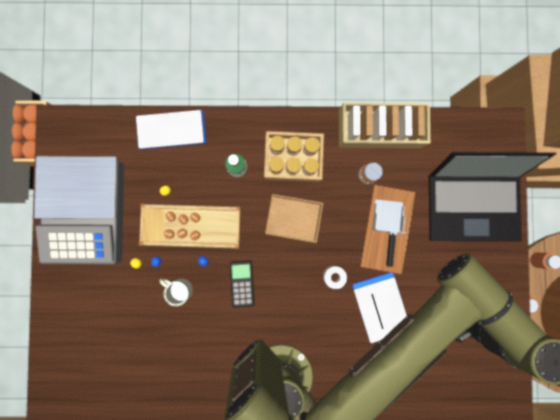

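View pics/side0.png

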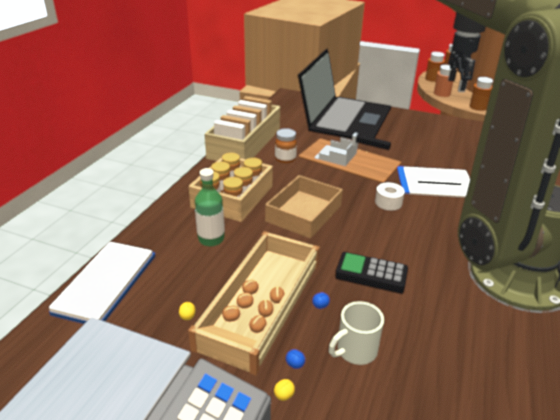

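The top view shows:
- scoop on its board at (388,230), handle towards the robot
- tray at (294,218)
- box of jars with six gold lids at (294,156)
- crate at (190,226), with 6 brown nuts at about (180,225); the yellow and blue balls outside it are decoys
- honey jar at (371,172)
- bottle at (236,163)

The slotted box at (385,124) has no jar lids, so the jar box is the one at (294,156).

```bash
cat > m.py <<'E'
from h import *
c=load('top'); W=cloud(c); im=c['image']
def reg(n,u0,u1,v0,v1,z0,z1):
    P=W[v0:v1,u0:u1].reshape(-1,3); P=P[(P[:,2]>z0)&(P[:,2]<z1)]
    r=cv2.minAreaRect((P[:,:2]*1000).astype(np.float32)); print(n,len(P),'c',np.round(r[0],1),'size',np.round(r[1],1),'ang',round(r[2],2),'z',np.round(np.nanpercentile(P[:,2],[5,50,95])*1000,1)); return P
reg('table',200,260,280,330,-.05,.05)
reg('tray',258,332,188,250,.03,.07)
reg('jarbox rim',255,335,122,190,.05,.08)
reg('lids',255,335,122,190,.085,.11)
reg('crate',130,250,196,258,.04,.075)
reg('board',355,420,180,280,.004,.015)
reg('scoop floor..',360,412,190,240,.017,.08)
reg('handle',370,412,225,275,.085,.13)
reg('jar',355,388,158,188,.085,.11)
reg('bottle',220,255,145,180,.15,.23)
hsv=cv2.cvtColor(im,cv2.COLOR_BGR2HSV)
a=cv2.resize(im[180:265,125:245],None,fx=4,fy=4,interpolation=cv2.INTER_CUBIC)
b=cv2.resize(im[175:285,350:425],None,fx=4,fy=4,interpolation=cv2.INTER_CUBIC)
H=max(a.shape[0],b.shape[0]); o=np.zeros((H,a.shape[1]+b.shape[1],3),np.uint8);o[:a.shape[0],:a.shape[1]]=a;o[:b.shape[0],a.shape[1]:]=b
cv2.imwrite('pics/crop1.png',o); print(o.shape)
# nuts: height peaks in crate interior
sub=W[200:252,145:235,2]
m=((sub>.022)&(hsv[200:252,145:235,0]<14)&(hsv[200:252,145:235,1]>120)).astype(np.uint8)
n,l,s,ce=cv2.connectedComponentsWithStats(m)
for i in range(1,n):
    if s[i,4]>15:
        Q=W[200:252,145:235][l==i]; print('nut',s[i,4],ce[i]+[145,200],np.round(np.nanmean(Q,0)*1000),np.round(np.nanmax(Q[:,2])*1000))
E
python3 m.py
```

```text
table 2993 c [250.1 185.8] size [179.6 212.8] ang 0.3 z [-5.3  0.7 32.9]
tray 260 c [558.7 -42.9] size [180. 140.] ang 80.25 z [37.4 53.5 59.4]
jarbox rim 823 c [777.8 -41.3] size [200.1 161.8] ang 87.77 z [54.  68.7 76.1]
lids 1063 c [777.7 -40.7] size [170.4 123.3] ang 88.41 z [87.8 92.8 97.9]
crate 1255 c [530.9 321.3] size [346.2 140.4] ang 88.47 z [41.2 54.9 61.9]
board 2943 c [ 519.8 -382.4] size [232.8 358.8] ang 89.53 z [ 4.6  9.3 14. ]
scoop floor.. 262 c [ 559.  -384.6] size [143.9 138.4] ang 86.59 z [17.2 31.2 71.3]
handle 247 c [ 454.3 -370.5] size [ 23.6 119.2] ang 84.31 z [ 90.3 100.  106.6]
jar 242 c [ 718.2 -310.8] size [55.8 55.7] ang 85.83 z [89.5 94.8 99.3]
bottle 105 c [738.5 159.2] size [31.6 29.4] ang 43.29 z [152.  198.9 204.4]
(440, 780, 3)
```

View pics/crop1.png

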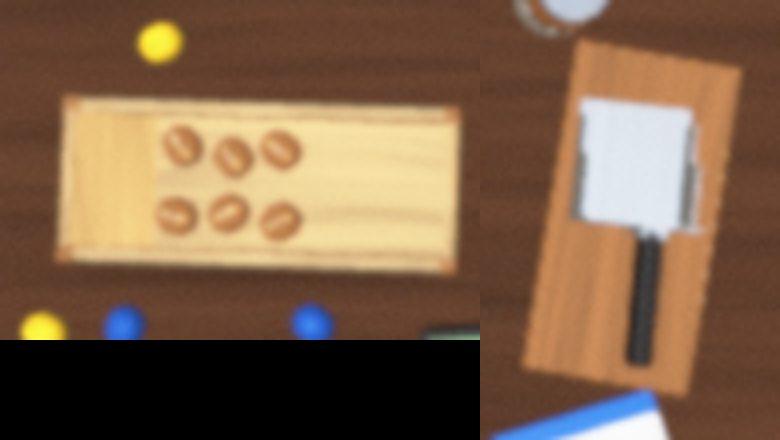

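Run:
```python
from h import *
c=load('top'); W=cloud(c); im=c['image']; hsv=cv2.cvtColor(im,cv2.COLOR_BGR2HSV)
print(hsv[217,184],hsv[225,150],hsv[212,215])
for (u,v) in [(171,217),(184,217),(195,217),(169,233),(182,235),(195,234)]:
    B=W[v-3:v+4,u-3:u+4].reshape(-1,3); print(u,v,hsv[v,u],np.round(np.nanmean(B,0)*1000),np.round(np.nanmax(B[:,2])*1000))
print('crate floor',np.round(np.nanmedian(W[222:230,210:230].reshape(-1,3),0)*1000))
S=cloud(load('side'));
# top-cam frame of crate
P=W[196:258,130:250].reshape(-1,3); o=np.array([.5309,.3213]); 
for t in np.arange(-.17,.17,.02):
    yy=P[:,1]-o[1]; Q=P[(abs(P[:,0]-o[0])<.04)&(abs(yy-t)<.01)]; print(round(t*1000),np.round(np.nanpercentile(Q[:,2],[10,50,90])*1000),end=' | ')
```

```text
[ 14 151 191] [ 20 117 239] [ 22  85 246]
171 217 [ 16 130 218] [561. 390.  38.] 48.0
184 217 [ 14 151 191] [561. 345.  35.] 51.0
195 217 [ 15 117 218] [561. 305.  41.] 50.0
169 233 [ 15 122 214] [504. 396.  40.] 47.0
182 235 [ 14 147 198] [497. 352.  33.] 49.0
195 234 [ 15 125 218] [501. 305.  38.] 50.0
crate floor [530. 222.   8.]
-170 [-3. 22. 59.] | -150 [ 4.  8. 12.] | -130 [ 4.  7. 12.] | -110 [ 4.  8. 12.] | -90 [ 4.  8. 11.] | -70 [ 4.  8. 13.] | -50 [ 3.  8. 11.] | -30 [ 4.  9. 40.] | -10 [ 5. 34. 43.] | 10 [ 4. 10. 37.] | 30 [ 7. 38. 44.] | 50 [ 4. 10. 35.] | 70 [ 4. 32. 43.] | 90 [ 4. 12. 42.] | 110 [ 8. 14. 22.] | 130 [23. 31. 38.] | 150 [40. 48. 56.] |
```

The crop shows six brown nuts in the crate in two columns of three, at full-image pixels (170,217), (183,219), (195,217), (169,234), (182,233) and (195,235). They lie just short of the ramp, which is on the left (+y) end. The yellow and blue balls are outside the crate and not meant. The scoop's bowl is at about (391,215) and its black handle at (390,252), nose up (+x).

Run:
```python
from h import *
def rect(P): 
    r=cv2.minAreaRect((P[:,:2]*1000).astype(np.float32)); return np.round(r[0],1),np.round(r[1],1),round(r[2],2)
for n in ('top','side'):
    c=load(n); W=cloud(c); h=cv2.cvtColor(c['image'],cv2.COLOR_BGR2HSV); H,S,V=[h[...,i].astype(int) for i in range(3)]
    X,Y,Z=[W[...,i] for i in range(3)]
    box=(X>.34)&(X<.68)&(Y>-.49)&(Y<-.28)
    hd=box&(Z>.07)&(Z<.125)&(V<90)&(X<.56)
    Q=W[hd]; print(n,'handle',len(Q),rect(Q),np.round(np.median(Q,0)*1000))
    al=box&(S<60)&(V>110)&(Z>.006)&(Z<.08)
    Q=W[al]; print('alu',len(Q),rect(Q),np.round(np.median(Q,0)*1000))
    m=(box&(H>5)&(H<20)&(S>110)&(V>120)&(Z>0)&(Z<.02)).astype(np.uint8)
    Q=W[cv2.morphologyEx(m,cv2.MORPH_OPEN,np.ones((3,3)))>0]; print('board',len(Q),rect(Q),np.round(np.median(Q,0)*1000))
    T=(X>.42)&(X<.69)&(Y>-.18)&(Y<.08)&(Z>.047)&(Z<.062); print('tray',rect(W[T]))
    T=(X>.66)&(X<.9)&(Y>-.18)&(Y<.08)&(Z>.06)&(Z<.08); print('box',rect(W[T]))
    T=(X>.42)&(X<.63)&(Y>.1)&(Y<.53)&(Z>.052)&(Z<.062); print('crate',rect(W[T]))
```

```text
top handle 170 (array([ 449.5, -367.2]), array([ 17.5, 102.6]), 83.3) [ 450. -366.  100.]
alu 887 (array([ 483.5, -380.9]), array([117.4, 283. ]), 84.42) [ 564. -387.   13.]
board 2161 (array([ 521.7, -385.2]), array([156., 302.]), 80.03) [ 481. -372.    9.]
tray (array([558.8, -42.9]), array([180., 140.]), 80.23)
box (array([777.8, -41.3]), array([200.1, 161.8]), 87.77)
crate (array([530.9, 322.2]), array([344.2, 139.9]), 88.41)
side handle 305 (array([ 452.5, -363.7]), array([ 27.7, 108.8]), 81.29) [ 451. -360.   93.]
alu 699 (array([ 491.8, -365.6]), array([114.9, 284.5]), 78.82) [ 561. -366.   27.]
board 1499 (array([ 528.9, -380.6]), array([161.6, 308.6]), 80.51) [ 473. -359.    8.]
tray (array([563.4, -39.3]), array([188.4, 145.5]), 80.3)
box (array([779.8, -37.8]), array([209.7, 163.4]), 87.63)
crate (array([533.8, 322.9]), array([348.3, 146.4]), 88.4)
```

Request:
arm_command(rows=[{"translation": [-0.02, 0.005, 0.005], "angular": [0, 0, 0]}, {"translation": [-0.04, 0.009, 0.01], "angular": [0, 0, 0]}, {"translation": [-0.04, 0.009, 0.01], "angular": [0, 0, 0]}, {"translation": [-0.04, 0.01, 0.01], "angular": [0, 0, 0]}, {"translation": [-0.04, 0.01, 0.01], "angular": [0, 0, 0]}, {"translation": [-0.04, 0.009, 0.01], "angular": [0, 0, 0]}, {"translation": [-0.04, 0.009, 0.01], "angular": [0, 0, 0]}, {"translation": [-0.018, 0.005, 0.005], "angular": [0, 0, 0]}, {"translation": [0, 0, 0], "angular": [0, 0, 0.135]}, {"translation": [0, 0, 0], "angular": [0, 0, 0.135]}], gripper=-1)

```text
clock: 1.1
tool_pos: [0.474, -0.3709, 0.1605]
tool_rot: [-0.076, 0.997, 0.0, -0.001]
ft_force: [-0.7, -0.2, -0.1]
grip_width: 1.0
gripper_force: 0.0
```

Request:
arm_command(rows=[{"translation": [0, 0, 0], "angular": [0, 0, 0.135]}, {"translation": [0, 0, 0], "angular": [0, 0, 0.135]}, {"translation": [0, 0, 0], "angular": [0, 0, 0]}])

```text
clock: 1.4
tool_pos: [0.4734, -0.3716, 0.161]
tool_rot: [0.058, 0.998, 0.0, -0.0]
ft_force: [0.2, -1.1, -0.5]
grip_width: 1.002
gripper_force: 0.0
```

```bash
cat >> h.py <<'E'
def toolR(yaw,pitch=0):
    "scoop yaw (deg), nose-up pitch (deg) -> tool rotation; tool x=-scoop x, y=y, z=-z"
    return R.from_euler('ZY',[yaw,-pitch],degrees=True)*R.from_matrix(np.diag([-1.,1,-1]))
def delta(pos,rot):
    s=manip.state(); r0=R.from_quat(s['tool_rot'])
    print('clock',round(s['clock'],2),'at',np.round(s['tool_pos'],4),'yaw/pitch(scoop)',np.round((r0*R.from_matrix(np.diag([-1.,1,-1]))).as_euler('ZYX',degrees=True),2),'grip',round(s['grip_width'],3),round(s['gripper_force'],1),'F',np.round(s['ft_force'],1),'q',np.round(s['qpos'],2))
    print('tool shift mm',np.round(r0.inv().apply(np.array(pos)-s['tool_pos'])*1000,1),'then turn',np.round((r0.inv()*rot).as_rotvec(),3))
E
python3 - <<'E'
from h import *
delta([.474,-.3715,.07],toolR(-6.5))
E
```

```text
clock 1.4 at [ 0.4734 -0.3716  0.161 ] yaw/pitch(scoop) [-6.63  0.04  0.01] grip 1.002 0.0 F [ 0.2 -1.1 -0.5] q [-0.33  0.05 -0.03 -0.   -1.49 -1.35]
tool shift mm [-0.6  0.2 91. ] then turn [ 0.    -0.001 -0.002]
```

Request:
arm_command(rows=[{"translation": [0, 0, 0.03]}, {"translation": [0, 0, 0.03]}, {"translation": [0, 0, 0.02]}, {"translation": [0, 0, 0.011]}, {"translation": [0, 0, 0]}])

```text
invalid input
```

Request:
arm_command(rows=[{"translation": [0, 0, 0]}, {"translation": [0, 0, 0]}, {"translation": [0, 0, 0]}, {"translation": [0, 0, 0]}, {"translation": [0, 0, 0]}, {"translation": [0, 0, 0]}, {"translation": [0, 0, 0]}, {"translation": [0, 0, 0]}], gripper=1)

```text
invalid input
```

Request:
arm_command(rows=[{"translation": [0, 0, 0.03], "angular": [0, 0, 0]}, {"translation": [0, 0, 0.03], "angular": [0, 0, 0]}, {"translation": [0, 0, 0.02], "angular": [0, 0, 0]}, {"translation": [0, 0, 0.011], "angular": [0, 0, 0]}, {"translation": [0, 0, 0], "angular": [0, 0, 0]}])

```text
clock: 1.9
tool_pos: [0.4728, -0.3712, 0.0686]
tool_rot: [0.056, 0.998, 0.001, -0.001]
ft_force: [-0.4, -0.4, 0.5]
grip_width: 1.002
gripper_force: 0.0
```

Request:
arm_command(rows=[{"translation": [0, 0, 0], "angular": [0, 0, 0]}, {"translation": [0, 0, 0], "angular": [0, 0, 0]}, {"translation": [0, 0, 0], "angular": [0, 0, 0]}, {"translation": [0, 0, 0], "angular": [0, 0, 0]}, {"translation": [0, 0, 0], "angular": [0, 0, 0]}, {"translation": [0, 0, 0], "angular": [0, 0, 0]}, {"translation": [0, 0, 0], "angular": [0, 0, 0]}, {"translation": [0, 0, 0], "angular": [0, 0, 0]}], gripper=1)

```text
clock: 2.7
tool_pos: [0.4738, -0.3716, 0.071]
tool_rot: [0.057, 0.998, -0.0, 0.0]
ft_force: [-1.2, 1.7, 5.0]
grip_width: 0.227
gripper_force: 59.3
```

Request:
arm_command(rows=[{"translation": [0, 0, -0.01], "angular": [0, 0, 0]}, {"translation": [0, 0, -0.02], "angular": [0, 0, 0]}, {"translation": [0, 0, -0.03], "angular": [0, 0, 0]}, {"translation": [0, 0, -0.04], "angular": [0, 0, 0]}, {"translation": [0, 0, -0.04], "angular": [0, 0, 0]}, {"translation": [0, 0.005, -0.03], "angular": [0, 0, 0]}, {"translation": [0, 0.015, -0.01], "angular": [0, 0, 0]}, {"translation": [0, 0.025, 0], "angular": [0, 0, 0]}, {"translation": [0, 0.035, 0], "angular": [0, 0, 0]}, {"translation": [0, 0.04, 0], "angular": [0, 0, 0]}])

```text
clock: 3.7
tool_pos: [0.4869, -0.2505, 0.2482]
tool_rot: [0.058, 0.998, 0.001, -0.001]
ft_force: [0.4, 0.1, -1.3]
grip_width: 0.222
gripper_force: 58.8
```

Request:
arm_command(rows=[{"translation": [0, 0.045, 0], "angular": [0, 0, 0]}, {"translation": [0, 0.045, 0], "angular": [0, 0, 0]}, {"translation": [0, 0.045, 0], "angular": [0, 0, 0]}, {"translation": [0, 0.045, 0], "angular": [0, 0, 0]}, {"translation": [0, 0.045, 0], "angular": [0, 0, 0]}, {"translation": [0, 0.045, 0], "angular": [0, 0, 0]}, {"translation": [0.002, 0.045, 0], "angular": [0, 0, 0]}, {"translation": [0.002, 0.035, 0], "angular": [0, 0, -0.04]}, {"translation": [0.002, 0.025, 0], "angular": [0, 0, -0.08]}, {"translation": [0, 0.01, 0], "angular": [0, 0, -0.12]}])

```text
clock: 4.7
tool_pos: [0.5219, 0.134, 0.248]
tool_rot: [-0.066, 0.998, -0.0, -0.002]
ft_force: [-0.1, 0.2, -2.7]
grip_width: 0.224
gripper_force: 58.9
```

Request:
arm_command(rows=[{"translation": [0, 0, 0], "angular": [0, 0, -0.14]}, {"translation": [0, 0, 0], "angular": [0, 0, -0.14]}, {"translation": [0, 0, 0], "angular": [0, 0, -0.14]}, {"translation": [0, 0, 0], "angular": [0, 0, -0.14]}, {"translation": [0, 0, 0], "angular": [0, 0, -0.14]}, {"translation": [0, 0, 0], "angular": [0, 0, -0.14]}, {"translation": [0, 0, 0], "angular": [0, 0, -0.14]}, {"translation": [0, 0, 0], "angular": [0, 0, -0.14]}, {"translation": [0, 0, 0], "angular": [0, 0, -0.14]}, {"translation": [0, 0, 0], "angular": [0, 0, -0.12]}])

```text
clock: 5.7
tool_pos: [0.5222, 0.1315, 0.2485]
tool_rot: [-0.686, 0.728, 0.001, -0.001]
ft_force: [-0.3, 0.0, -1.9]
grip_width: 0.228
gripper_force: 58.9
```

```bash
cat >> h.py <<'E'
CO=np.array([.5303,.2993]); CY=np.array([.0279,.9996]); CX=np.array([.9996,-.0279])
def crate(x,y,z): return np.append(CO+x*CX+y*CY,z)
SO=np.array([-.0955,0,.0605])  # scoop origin in tool
def tcp_for(pt,yaw,pitch,sp):
    "TCP so that scoop-frame point sp sits at world pt"
    t=toolR(yaw,pitch); return pt-t.apply(SO+np.array(sp)*[-1,1,-1]), t
E
python3 - <<'E'
from h import *
NO=[.055,0,0]
delta(*tcp_for(crate(0,-.019,.010),88.4,0,NO))
c=snap('side'); t=snap('top')
o=np.vstack([cv2.resize(c['image'],None,fx=1,fy=1)[130:420],t['image'][110:290]])
cv2.imwrite('pics/hov.png',o); print(o.shape)
W=cloud(t);X,Y,Z=W[...,0],W[...,1],W[...,2]
h=cv2.cvtColor(t['image'],cv2.COLOR_BGR2HSV)
m=(X>.42)&(X<.64)&(Y>.1)&(Y<.45)&(Z>.12)&(Z<.31)&(h[...,1]<70)
Q=W[m]; print(len(Q),np.round(np.nanmedian(Q,0)*1000)); r=cv2.minAreaRect((Q[:,:2]*1000).astype(np.float32)); print(r)
f=Q[(Q[:,2]<.21)]; print(len(f)); A=np.c_[f[:,:2],np.ones(len(f))]; print(np.linalg.lstsq(A,f[:,2],rcond=None)[0], np.median(f,0), cv2.minAreaRect((f[:,:2]*1000).astype(np.float32)))
E
```

```text
clock 5.7 at [0.5222 0.1315 0.2485] yaw/pitch(scoop) [8.662e+01 4.000e-02 1.500e-01] grip 0.228 58.9 F [-0.3  0.  -1.9] q [ 0.62 -0.12 -0.04 -0.   -1.65 -0.68]
tool shift mm [  1.3  -3.9 178. ] then turn [ 0.003 -0.001 -0.031]
(470, 560, 3)
175 [560. 263. 189.]
((550.8150024414062, 252.44175720214844), (56.773502349853516, 54.555198669433594), 86.6414566040039)
166
[0.0650281  0.00808336 0.15103397] [0.5600652  0.26356689 0.18862705] ((551.0669555664062, 257.2509765625), (47.14210891723633, 54.49473571777344), 86.6414566040039)
```

View pics/hov.png

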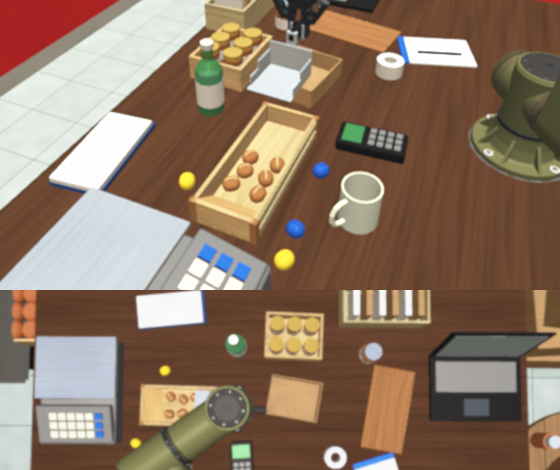

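The side view at (280,80) shows the scoop held level, its open nose towards the ramp. The nuts are untouched at (255,175). I'll measure the held scoop in the side view.

Run:
```python
from h import *
c=load('side'); W=cloud(c); h=cv2.cvtColor(c['image'],cv2.COLOR_BGR2HSV)
s=manip.state(); r=R.from_quat(s['tool_rot'])
P=(r.inv().apply(W.reshape(-1,3)-s['tool_pos'])-SO)*[-1,1,-1]  # scoop frame predicted
P=P.reshape(W.shape); a,b,d=P[...,0],P[...,1],P[...,2]
m=(abs(a)<.08)&(abs(b)<.07)&(d>-.03)&(d<.08)&(h[...,1]<80)
Q=P[m]; f=Q[(Q[:,2]<.012)&(abs(Q[:,1])<.04)&(abs(Q[:,0])<.045)]
A=np.c_[f[:,:2],np.ones(len(f))]; print(len(f),'plane',np.round(np.linalg.lstsq(A,f[:,2],rcond=None)[0],4),np.median(f,0))
g=Q[abs(Q[:,1])<.035]; g=g[abs(g[:,2])<.015]; print('nose x',np.percentile(g[:,0],[95,98,99.5]))
w=Q[(Q[:,2]>.02)]; print('y ext',np.percentile(w[:,1],[0.5,2,5,95,98,99.5]), 'rear z', np.percentile(Q[:,2],[98,99.5]))
# crate & nuts in side
X,Y,Z=[W[...,i] for i in range(3)]
rel=W[...,:2]-CO; u=rel@CX; v=rel@CY
k=(abs(u)<.055)&(v>-.1)&(v<.12)&(Z>.025)&(h[...,0]<15)&(h[...,1]>150)
n,l,st,ce=cv2.connectedComponentsWithStats(k.astype(np.uint8))
for i in range(1,n):
    if st[i,4]>20: print(np.round(ce[i]),st[i,4],np.round([np.median(u[l==i])*1e3,np.percentile(v[l==i],2)*1e3,np.percentile(v[l==i],98)*1e3]))
```

```text
833 plane [-0.0022  0.0005 -0.    ] [ 0.0045732  -0.00197623 -0.00010865]
nose x [0.0532455  0.05594661 0.0575609 ]
y ext [-0.05247045 -0.05135304 -0.05010796  0.04763145  0.04809518  0.04874749] rear z [0.07045407 0.07780772]
[251. 289.] 76 [25.  7. 29.]
[276. 296.] 75 [-35.   4.  28.]
[245. 302.] 86 [18. 50. 71.]
[265. 309.] 91 [-32.  50.  74.]
[231. 315.] 97 [ 27.  94. 116.]
[258. 325.] 98 [-36.  93. 118.]
```

Request:
arm_command(rows=[{"translation": [0.001, -0.004, 0.01], "angular": [0, 0, 0]}, {"translation": [0, 0, 0.02], "angular": [0, 0, -0.031]}, {"translation": [0, 0, 0.03], "angular": [0, 0, 0]}, {"translation": [0, 0, 0.03], "angular": [0, 0, 0]}, {"translation": [0, 0, 0.025], "angular": [0, 0, 0]}, {"translation": [0, 0, 0.015], "angular": [0, 0, 0]}, {"translation": [0, 0, 0], "angular": [0, 0, 0]}, {"translation": [0, 0, 0], "angular": [0, 0, 0]}])

```text
clock: 6.6
tool_pos: [0.5275, 0.1297, 0.121]
tool_rot: [-0.695, 0.719, -0.0, 0.0]
ft_force: [1.2, 0.5, -0.3]
grip_width: 0.225
gripper_force: 58.8
```

Run:
```python
from h import *
delta(*tcp_for(crate(0,-.019,.010),88.4,0,[.055,0,0]))
```

```text
clock 6.6 at [0.5275 0.1297 0.121 ] yaw/pitch(scoop) [ 8.801e+01  1.000e-02 -5.000e-02] grip 0.225 58.8 F [ 1.2  0.5 -0.3] q [ 0.61 -0.1  -0.25  0.   -1.42 -0.65]
tool shift mm [-0.1  2.  50.5] then turn [-0.001 -0.    -0.007]
```

Request:
arm_command(rows=[{"translation": [0, 0.001, 0.02], "angular": [0, 0, -0.005]}, {"translation": [0, 0, 0.015], "angular": [0, 0, 0]}, {"translation": [0, 0, 0.01], "angular": [0, 0, 0]}, {"translation": [0, 0, 0.005], "angular": [0, 0, 0]}, {"translation": [0, 0, 0], "angular": [0, 0, 0]}, {"translation": [0, 0, 0], "angular": [0, 0, 0]}])

```text
clock: 7.2
tool_pos: [0.5265, 0.1299, 0.071]
tool_rot: [-0.697, 0.717, -0.0, 0.0]
ft_force: [0.5, 0.7, -1.8]
grip_width: 0.225
gripper_force: 58.9
```

Run:
```python
from h import *
delta(*tcp_for(crate(0,.112,.009),88.4,0,[.055,0,0]))
```

```text
clock 7.2 at [0.5265 0.1299 0.071 ] yaw/pitch(scoop) [ 8.834e+01 -1.000e-02 -5.000e-02] grip 0.225 58.9 F [ 0.5  0.7 -1.8] q [ 0.61 -0.07 -0.32  0.   -1.32 -0.64]
tool shift mm [-131.     1.     1.5] then turn [-0.001  0.    -0.001]
```

Request:
arm_command(rows=[{"translation": [-0.005, 0, 0.001], "angular": [0, 0, 0]}, {"translation": [-0.009, 0, 0], "angular": [0, 0, 0]}, {"translation": [-0.009, 0.001, 0], "angular": [0, 0, 0]}, {"translation": [-0.009, 0, 0], "angular": [0, 0, 0]}, {"translation": [-0.009, 0, 0], "angular": [0, 0, 0]}, {"translation": [-0.009, 0, 0], "angular": [0, 0, 0]}, {"translation": [-0.009, 0, 0], "angular": [0, 0, 0]}, {"translation": [-0.009, 0, 0], "angular": [0, 0, 0]}, {"translation": [-0.009, 0, 0], "angular": [0, 0, 0]}, {"translation": [-0.009, 0, 0], "angular": [0, 0, 0]}])

```text
clock: 8.2
tool_pos: [0.5277, 0.2163, 0.0694]
tool_rot: [-0.697, 0.717, -0.0, -0.0]
ft_force: [0.1, -0.5, -1.1]
grip_width: 0.223
gripper_force: 59.1
```

Request:
arm_command(rows=[{"translation": [-0.009, 0, 0], "angular": [0, 0, 0]}, {"translation": [-0.009, 0, 0], "angular": [0, 0, 0]}, {"translation": [-0.009, 0, 0], "angular": [0, 0, 0]}, {"translation": [-0.009, 0, 0], "angular": [0, 0, 0]}, {"translation": [-0.008, 0, 0], "angular": [0, 0, 0]}, {"translation": [0, 0, 0], "angular": [0, 0, 0]}, {"translation": [0, 0, 0], "angular": [0, 0, 0]}])

```text
clock: 8.9
tool_pos: [0.5288, 0.2603, 0.0692]
tool_rot: [-0.697, 0.717, 0.0, 0.0]
ft_force: [0.0, -0.4, -2.2]
grip_width: 0.22
gripper_force: 59.0
```

Run:
```python
from h import *
delta(*tcp_for(crate(0,.118,.009),88.4,0,[.055,0,0]))
# path: heel pinned low, nose follows ramp
for th,n in [(5,.128),(10,.140),(15,.152),(20,.165)]:
    p,t=tcp_for(crate(0,n,.010+.11*np.sin(np.radians(th))),88.4,th,[.055,0,0]); print(th,np.round(p*1000,1))
c=snap('side'); cv2.imwrite('pics/push.png',cv2.resize(c['image'][150:400,150:400],None,fx=2.2,fy=2.2))
```

```text
clock 8.9 at [0.5288 0.2603 0.0692] yaw/pitch(scoop) [ 8.836e+01 -4.000e-02  1.000e-02] grip 0.22 59.0 F [ 0.  -0.4 -2.2] q [ 0.8   0.05 -0.2  -0.   -1.32 -0.83]
tool shift mm [-6.5 -0.4 -0.3] then turn [ 0.     0.001 -0.001]
5 [529.5 272.1  66.7]
10 [529.8 280.6  62.5]
15 [530.  290.3  58. ]
20 [530.4 302.2  53. ]
```

View pics/push.png

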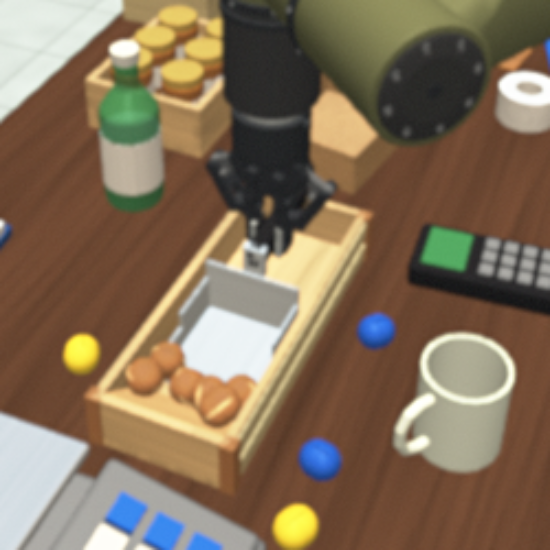

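The nuts are bunched at the foot of the ramp, just ahead of the scoop's lip, at about crop pixels (145,375) to (220,405). None have spilled. Next the lip follows the ramp while the scoop tilts back.

```bash
cat >> h.py <<'E'
def rows(seq,start=None):
    "seq of (pos,rot): print tool shift then turn of each row"
    s=manip.state(); p,r=start or (s['tool_pos'],R.from_quat(s['tool_rot']))
    for q,t in seq:
        print(np.round(r.inv().apply(q-p)*1000,1),np.round((r.inv()*t).as_rotvec(),3)); p,r=q,t
E
python3 - <<'E'
from h import *
a=np.array([0,0,2.5,5,7.5,10,12.5,15,17.5,20]); n=[.117,.122,.127,.133,.139,.145,.151,.156,.162,.168]
rows([tcp_for(crate(0,y,.010+.11*np.sin(np.radians(t))),88.4,t,[.055,0,0]) for t,y in zip(a,n)])
E
```

```text
[-5.8 -0.4 -1.3] [ 0.     0.001 -0.001]
[-5.  0.  0.] [0. 0. 0.]
[-2.5  0.   1.8] [ 0.    -0.044  0.   ]
[-3.7  0.   2.1] [ 0.    -0.044  0.   ]
[-3.9  0.   2.4] [ 0.    -0.044  0.   ]
[-4.1  0.   2.7] [ 0.    -0.044 -0.   ]
[-4.2  0.   3. ] [ 0.    -0.044  0.   ]
[-3.4  0.   3.2] [ 0.    -0.044  0.   ]
[-4.5  0.   3.7] [ 0.    -0.044 -0.   ]
[-4.6  0.   4.1] [ 0.    -0.044  0.   ]
```

Request:
arm_command(rows=[{"translation": [-0.006, 0, -0.001], "angular": [0, 0, 0]}, {"translation": [-0.005, 0, 0], "angular": [0, 0, 0]}, {"translation": [-0.0025, 0, 0.0018], "angular": [0, -0.044, 0]}, {"translation": [-0.0037, 0, 0.0021], "angular": [0, -0.044, 0]}, {"translation": [-0.004, 0, 0.0024], "angular": [0, -0.044, 0]}, {"translation": [-0.004, 0, 0.0027], "angular": [0, -0.044, 0]}, {"translation": [-0.004, 0, 0.003], "angular": [0, -0.044, 0]}, {"translation": [-0.0035, 0, 0.0032], "angular": [0, -0.044, 0]}, {"translation": [-0.0045, 0, 0.0037], "angular": [0, -0.044, 0]}, {"translation": [-0.0045, 0, 0.004], "angular": [0, -0.044, 0]}])

```text
clock: 9.95
tool_pos: [0.5299, 0.3053, 0.0525]
tool_rot: [-0.686, 0.706, 0.123, 0.126]
ft_force: [0.5, -0.4, -3.3]
grip_width: 0.229
gripper_force: 59.0
```

Run:
```python
from h import *
delta(*tcp_for(crate(0,.168,.0476),88.4,20,[.055,0,0]))
c=snap('side'); cv2.imwrite('pics/scoop.png',cv2.resize(c['image'][190:380,170:350],None,fx=3,fy=3))
```

```text
clock 9.95 at [0.5299 0.3053 0.0525] yaw/pitch(scoop) [ 8.834e+01 -2.025e+01  4.000e-02] grip 0.229 59.0 F [ 0.5 -0.4 -3.3] q [ 0.68 -0.   -0.22 -0.29 -1.13 -0.61]
tool shift mm [-0.1 -0.6 -0.5] then turn [ 0.     0.004 -0.001]
```

View pics/scoop.png

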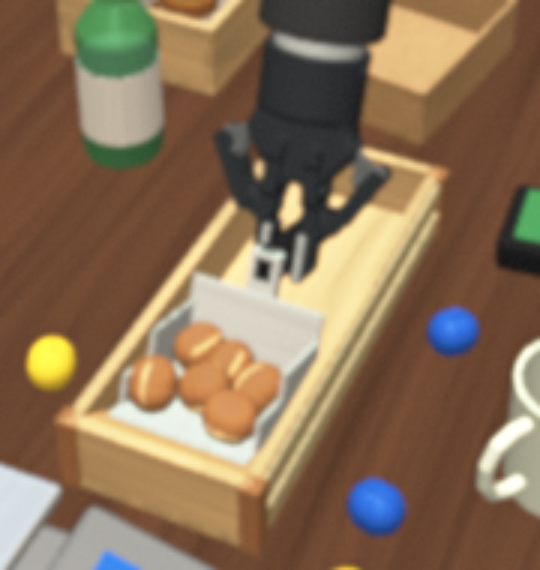

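All six nuts lie in the bowl, at crop pixels (150–260, 340–415), with the lip clear below them. Next I lift and carry.

```bash
cat >> h.py <<'E'
T0=np.array([.5588,-.0429])
def tray(y,z): return np.append(T0+y*np.array([np.sin(np.radians(9.8)),np.cos(np.radians(9.8))]),z)
E
python3 - <<'E'
from h import *
s=manip.state();r=R.from_quat(s['tool_rot'])
print('up 0.15',r.inv().apply([0,0,.15]))
p1=s['tool_pos']+[0,0,.15]
p,t=tcp_for(tray(-.05,.14),80.2,20,[.055,0,0]); print(p, 'shift',r.inv().apply(p-p1),'turn',(r.inv()*t).as_rotvec())
NO=[.055,0,0]
seq=[(20,.14)]+list(zip(np.arange(17,-53,-4.),[.13,.12,.11,.098,.085,.075,.068,.062]+[.06]*20))
rows([tcp_for(tray(-.05,z),80.2,a,NO) for a,z in seq],(p,t))
print(tcp_for(tray(-.05,.05),80.2,-51,NO)[0])
E
```

```text
up 0.15 [-0.05221348  0.00027498 -0.14061891]
[ 0.52269585 -0.25192074  0.14537737] shift [ 0.54194565 -0.00967185 -0.14108771] turn [0.05057706 0.00632691 0.13226962]
[0. 0. 0.] [0. 0. 0.]
[0.  0.  1.6] [0.    0.052 0.   ]
[-1.7 -0.  -0.8] [0.   0.07 0.  ]
[-2.3  0.  -0.6] [ 0.    0.07 -0.  ]
[-2.7 -0.   1.5] [0.   0.07 0.  ]
[-3.5  0.   2.6] [-0.    0.07 -0.  ]
[-4.4  0.  -0.4] [ 0.    0.07 -0.  ]
[-5.   0.  -3.4] [0.   0.07 0.  ]
[-5.3 -0.  -4.4] [-0.    0.07  0.  ]
[-5.  -0.  -8.4] [0.   0.07 0.  ]
[ -4.6   0.  -10.4] [0.   0.07 0.  ]
[ -4.6   0.  -10.4] [ 0.    0.07 -0.  ]
[ -4.6   0.  -10.4] [-0.    0.07  0.  ]
[ -4.6  -0.  -10.4] [ 0.    0.07 -0.  ]
[ -4.6   0.  -10.4] [0.   0.07 0.  ]
[ -4.6   0.  -10.4] [-0.    0.07  0.  ]
[ -4.6  -0.  -10.4] [0.   0.07 0.  ]
[ -4.6   0.  -10.4] [ 0.    0.07 -0.  ]
[ -4.6  -0.  -10.4] [-0.    0.07  0.  ]
[ 0.54217132 -0.13916981  0.20503435]
```

Request:
arm_command(rows=[{"translation": [-0.002, 0, -0.005], "angular": [0, 0, 0]}, {"translation": [-0.004, 0, -0.01], "angular": [0, 0, 0]}, {"translation": [-0.005, 0, -0.015], "angular": [0, 0, 0]}, {"translation": [-0.007, 0, -0.02], "angular": [0, 0, 0]}, {"translation": [-0.01, 0, -0.027], "angular": [0, 0, 0]}, {"translation": [-0.01, 0, -0.027], "angular": [0, 0, 0]}, {"translation": [-0.007, 0, -0.02], "angular": [0, 0, 0]}, {"translation": [-0.005, 0, -0.013], "angular": [0, 0, 0]}, {"translation": [-0.002, 0, -0.005], "angular": [0, 0, 0]}, {"translation": [0, 0, 0], "angular": [0, 0, 0]}])

```text
clock: 11.0
tool_pos: [0.5302, 0.305, 0.2049]
tool_rot: [-0.686, 0.706, 0.122, 0.126]
ft_force: [-0.4, -0.0, -3.9]
grip_width: 0.222
gripper_force: 59.0
```

Request:
arm_command(rows=[{"translation": [0.0094, 0, -0.0034], "angular": [0, 0, 0]}, {"translation": [0.0188, 0, -0.0068], "angular": [0, 0, 0]}, {"translation": [0.0282, -0.001, -0.0103], "angular": [0, 0, 0]}, {"translation": [0.0376, -0.001, -0.0137], "angular": [0, 0, 0]}, {"translation": [0.042, -0.001, -0.0153], "angular": [0, 0, 0]}, {"translation": [0.042, -0.001, -0.0153], "angular": [0, 0, 0]}, {"translation": [0.042, -0.001, -0.0153], "angular": [0, 0, 0]}, {"translation": [0.042, -0.001, -0.0153], "angular": [0, 0, 0]}, {"translation": [0.042, -0.001, -0.0153], "angular": [0, 0, 0]}, {"translation": [0.042, -0.001, -0.0153], "angular": [0, 0, 0]}])

```text
clock: 12.0
tool_pos: [0.5265, -0.0658, 0.2021]
tool_rot: [-0.686, 0.706, 0.122, 0.125]
ft_force: [1.9, 0.2, -2.9]
grip_width: 0.222
gripper_force: 59.0
```

Request:
arm_command(rows=[{"translation": [0.042, -0.001, -0.0153], "angular": [0, 0, 0]}, {"translation": [0.042, 0, -0.0153], "angular": [0, 0, 0]}, {"translation": [0.0376, 0, -0.0137], "angular": [0, 0, 0]}, {"translation": [0.0282, 0, -0.0103], "angular": [0, 0, 0]}, {"translation": [0.0188, 0, -0.0068], "angular": [0, 0, 0]}, {"translation": [0.0094, 0, -0.0034], "angular": [0.017, 0.002, 0.044]}, {"translation": [0, 0, 0], "angular": [0.017, 0.002, 0.044]}, {"translation": [0, 0, 0], "angular": [0.017, 0.002, 0.044]}, {"translation": [0, 0, 0], "angular": [0, 0, 0]}])

```text
clock: 12.9
tool_pos: [0.5225, -0.2527, 0.2024]
tool_rot: [-0.634, 0.754, 0.11, 0.133]
ft_force: [-1.1, -0.3, -2.7]
grip_width: 0.228
gripper_force: 59.0
```

Run:
```python
from h import *
delta(*tcp_for(tray(-.05,.14),80.2,20,[.055,0,0]))
c=snap('side'); cv2.imwrite('pics/over.png',cv2.resize(c['image'][90:290,170:400],None,fx=3,fy=3))
```

```text
clock 12.9 at [ 0.5225 -0.2527  0.2024] yaw/pitch(scoop) [ 80.17 -19.85  -0.17] grip 0.228 59.0 F [-1.1 -0.3 -2.7] q [-0.33  0.1   0.18 -0.35 -1.7   0.12]
tool shift mm [18.6  0.1 53.9] then turn [-0.003 -0.003 -0.   ]
```

View pics/over.png

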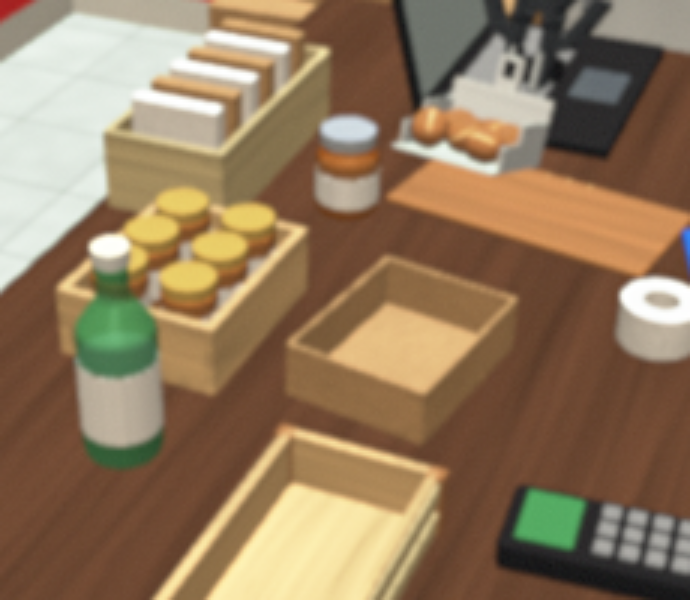

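The side view shows all six nuts still in the tilted scoop at (430–500, 125–140), with the empty tray below it. Now I pour.

Request:
arm_command(rows=[{"translation": [0.003, 0, 0.009], "angular": [0, 0, 0]}, {"translation": [0.006, 0, 0.018], "angular": [0, 0, 0]}, {"translation": [0.006, 0, 0.018], "angular": [0, 0, 0]}, {"translation": [0.0035, 0, 0.009], "angular": [0, 0, 0]}, {"translation": [0, 0, 0.0016], "angular": [0, 0.052, 0]}, {"translation": [-0.0017, 0, -0.0008], "angular": [0, 0.07, 0]}, {"translation": [-0.0023, 0, -0.0006], "angular": [0, 0.07, 0]}, {"translation": [-0.0027, 0, 0.0015], "angular": [0, 0.07, 0]}, {"translation": [-0.0035, 0, 0.0026], "angular": [0, 0.07, 0]}, {"translation": [-0.0044, 0, -0.0004], "angular": [0, 0.07, 0]}])

```text
clock: 13.95
tool_pos: [0.5258, -0.2367, 0.1431]
tool_rot: [-0.644, 0.764, -0.02, -0.021]
ft_force: [-0.5, 0.4, -2.7]
grip_width: 0.224
gripper_force: 58.9
```

Request:
arm_command(rows=[{"translation": [-0.0025, 0, -0.0017], "angular": [0, 0.035, 0]}, {"translation": [-0.0025, 0, -0.0017], "angular": [0, 0.035, 0]}, {"translation": [-0.0027, 0, -0.0022], "angular": [0, 0.035, 0]}, {"translation": [-0.0027, 0, -0.0022], "angular": [0, 0.035, 0]}, {"translation": [-0.0025, 0, -0.0042], "angular": [0, 0.035, 0]}, {"translation": [-0.0025, 0, -0.0042], "angular": [0, 0.035, 0]}, {"translation": [-0.0023, 0, -0.0052], "angular": [0, 0.035, 0]}, {"translation": [-0.0023, 0, -0.0052], "angular": [0, 0.035, 0]}, {"translation": [-0.0023, 0, -0.0052], "angular": [0, 0.035, 0]}, {"translation": [-0.0023, 0, -0.0052], "angular": [0, 0.035, 0]}])

```text
clock: 14.95
tool_pos: [0.5315, -0.2042, 0.1744]
tool_rot: [-0.631, 0.749, -0.131, -0.154]
ft_force: [0.9, -0.5, -2.2]
grip_width: 0.224
gripper_force: 59.1
```

Request:
arm_command(rows=[{"translation": [-0.0023, 0, -0.0052], "angular": [0, 0.035, 0]}, {"translation": [-0.0023, 0, -0.0052], "angular": [0, 0.035, 0]}, {"translation": [-0.0023, 0, -0.0052], "angular": [0, 0.035, 0]}, {"translation": [-0.0023, 0, -0.0052], "angular": [0, 0.035, 0]}, {"translation": [-0.0023, 0, -0.0052], "angular": [0, 0.035, 0]}, {"translation": [-0.0023, 0, -0.0052], "angular": [0, 0.035, 0]}, {"translation": [-0.0023, 0, -0.0052], "angular": [0, 0.035, 0]}, {"translation": [-0.0023, 0, -0.0052], "angular": [0, 0.035, 0]}, {"translation": [-0.0023, 0, -0.0052], "angular": [0, 0.035, 0]}, {"translation": [-0.0023, 0, -0.0052], "angular": [0, 0.035, 0]}])

```text
clock: 15.95
tool_pos: [0.5394, -0.1578, 0.2058]
tool_rot: [-0.598, 0.711, -0.24, -0.282]
ft_force: [0.2, 0.2, -1.7]
grip_width: 0.224
gripper_force: 59.2
```

Run:
```python
from h import *
delta(*tcp_for(tray(-.05,.06),80.2,-43,[.055,0,0]))
c=snap('side'); cv2.imwrite('pics/pour.png',cv2.resize(c['image'][90:290,170:400],None,fx=3,fy=3))
```

```text
clock 15.95 at [ 0.5394 -0.1578  0.2058] yaw/pitch(scoop) [80.08 43.46 -0.22] grip 0.224 59.2 F [ 0.2  0.2 -1.7] q [ 0.41  0.02 -0.36  0.62 -1.65 -0.68]
tool shift mm [2.4 0.4 0.8] then turn [-0.003 -0.008 -0.001]
```

View pics/pour.png

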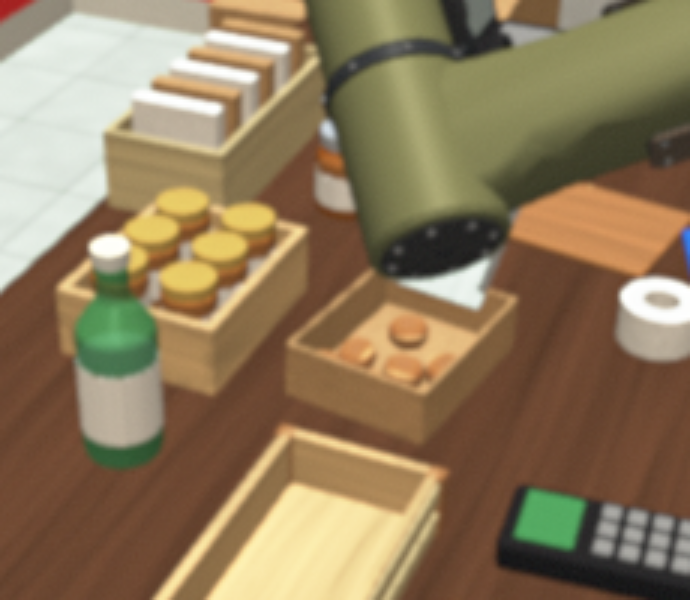

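Request:
arm_command(rows=[{"translation": [-0.0023, 0, -0.0052], "angular": [0, 0.035, 0]}, {"translation": [-0.0023, 0, -0.0052], "angular": [0, 0.035, 0]}, {"translation": [-0.0023, 0, -0.0052], "angular": [0, 0.035, 0]}, {"translation": [-0.0023, 0, -0.0052], "angular": [0, 0.035, 0]}, {"translation": [0, 0, 0], "angular": [0, 0, 0]}, {"translation": [0, 0, 0], "angular": [0, 0, 0]}, {"translation": [0, 0, 0], "angular": [0, 0, 0]}, {"translation": [0.0078, 0, -0.0063], "angular": [0, 0, 0]}, {"translation": [0.0195, 0, -0.0158], "angular": [0, 0, 0]}, {"translation": [0.0195, 0, -0.0158], "angular": [0, 0, 0]}])

```text
clock: 17.0
tool_pos: [0.5425, -0.1372, 0.2751]
tool_rot: [-0.58, 0.69, -0.28, -0.33]
ft_force: [0.1, 0.6, -1.9]
grip_width: 0.223
gripper_force: 59.2
```

Request:
arm_command(rows=[{"translation": [0.008, 0, -0.006], "angular": [0, -0.05, 0]}, {"translation": [0, 0, 0], "angular": [0, -0.1, 0]}, {"translation": [0, 0, 0], "angular": [0, -0.13, 0]}, {"translation": [0, 0, 0], "angular": [0, -0.13, 0]}, {"translation": [0, 0, 0], "angular": [0, -0.13, 0]}, {"translation": [0, 0, 0], "angular": [0, -0.13, 0]}, {"translation": [0, 0, 0], "angular": [0, -0.12, 0]}, {"translation": [0, 0, 0], "angular": [0, -0.1, 0]}, {"translation": [0, 0, 0], "angular": [0, 0, 0]}])

```text
clock: 17.9
tool_pos: [0.5422, -0.1394, 0.2867]
tool_rot: [-0.643, 0.766, -0.004, 0.001]
ft_force: [-0.4, -1.2, -0.7]
grip_width: 0.224
gripper_force: 59.1
```

Run:
```python
from h import *
delta([.474,-.3715,.25],toolR(-6.6))
c=snap('side'); W=cloud(c); h=cv2.cvtColor(c['image'],cv2.COLOR_BGR2HSV)
t=np.radians(-9.8); rel=W[...,:2]-T0; u=rel@[np.cos(t),np.sin(t)]; v=rel@[-np.sin(t),np.cos(t)]; Z=W[...,2]
k=(abs(u)<.064)&(abs(v)<.085)&(Z>.012)&(Z<.06)&(h[...,0]<13)&(h[...,1]>135)
n,l,st,ce=cv2.connectedComponentsWithStats(k.astype(np.uint8))
for i in range(1,n):
    if st[i,4]>15: print(np.round(ce[i]),st[i,4],np.round([np.median(u[l==i])*1e3,np.median(v[l==i])*1e3,np.max(Z[l==i])*1e3]))
np.save('pics/x.npy',0)
cv2.imwrite('pics/after.png',cv2.resize(c['image'][60:260,200:430],None,fx=3,fy=3))
```

```text
clock 17.9 at [ 0.5422 -0.1394  0.2867] yaw/pitch(scoop) [80.02  0.15 -0.41] grip 0.224 59.1 F [-0.4 -1.2 -0.7] q [ 0.11 -0.06  0.08  0.   -1.71 -0.28]
tool shift mm [240.3  27.3  37.1] then turn [-0.008  0.003  1.512]
```

View pics/after.png

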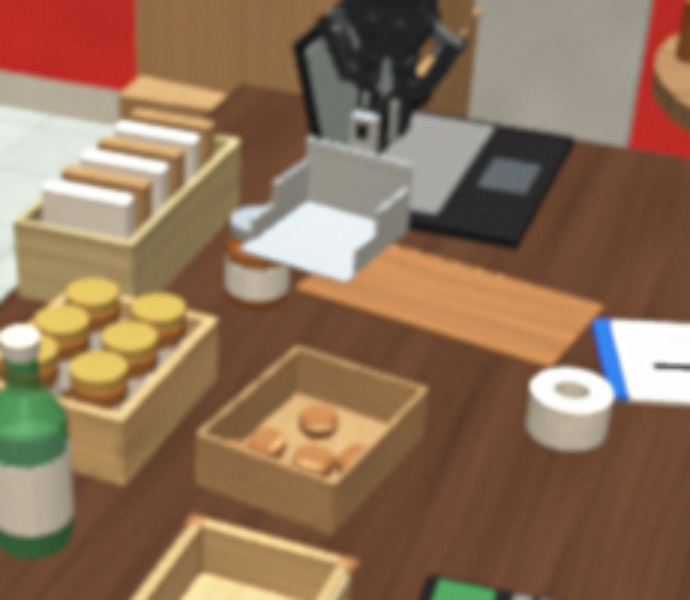

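The scoop is empty, at (340,220). The nuts lie in the tray around (320,430), with none spilled. Now I bring the scoop back to its board.

Request:
arm_command(rows=[{"translation": [0.015, 0.002, 0.002], "angular": [0, 0, 0]}, {"translation": [0.03, 0.003, 0.005], "angular": [0, 0, 0]}, {"translation": [0.035, 0.004, 0.005], "angular": [0, 0, 0]}, {"translation": [0.04, 0.005, 0.006], "angular": [0, 0, 0]}, {"translation": [0.04, 0.004, 0.006], "angular": [0, 0, 0]}, {"translation": [0.035, 0.004, 0.005], "angular": [0, 0, 0]}, {"translation": [0.03, 0.003, 0.005], "angular": [0, 0, 0.06]}, {"translation": [0.015, 0.002, 0.003], "angular": [0, 0, 0.1]}, {"translation": [0, 0, 0], "angular": [0, 0, 0.14]}, {"translation": [0, 0, 0], "angular": [0, 0, 0.14]}])

```text
clock: 18.95
tool_pos: [0.4737, -0.3695, 0.2468]
tool_rot: [-0.459, 0.888, -0.003, -0.002]
ft_force: [0.2, -0.0, -2.1]
grip_width: 0.226
gripper_force: 59.1
```

Request:
arm_command(rows=[{"translation": [0, 0, 0], "angular": [0, 0, 0.14]}, {"translation": [0, 0, 0], "angular": [0, 0, 0.14]}, {"translation": [0, 0, 0], "angular": [0, 0, 0.14]}, {"translation": [0, 0, 0], "angular": [0, 0, 0.14]}, {"translation": [0, 0, 0], "angular": [0, 0, 0.14]}, {"translation": [0, 0, 0], "angular": [0, 0, 0.14]}, {"translation": [0, 0, 0], "angular": [0, 0, 0.14]}, {"translation": [0, 0, 0], "angular": [0, 0, 0.09]}, {"translation": [0, 0, 0], "angular": [0, 0, 0]}, {"translation": [0, 0, 0], "angular": [0, 0, 0]}])

```text
clock: 19.95
tool_pos: [0.4743, -0.3688, 0.2473]
tool_rot: [0.053, 0.999, -0.003, 0.0]
ft_force: [-0.4, -0.3, -1.7]
grip_width: 0.228
gripper_force: 59.1
```

Run:
```python
from h import *
delta([.472,-.374,.0715],toolR(-7.5))
c=snap('side'); W=cloud(c); h=cv2.cvtColor(c['image'],cv2.COLOR_BGR2HSV)
s=manip.state(); r=R.from_quat(s['tool_rot'])
P=(r.inv().apply(W.reshape(-1,3)-s['tool_pos'])-SO)*[-1,1,-1]; P=P.reshape(W.shape)
m=(abs(P[...,0])<.045)&(abs(P[...,1])<.04)&(abs(P[...,2])<.015)&(h[...,1]<80); f=P[m]
print(len(f),np.round(np.linalg.lstsq(np.c_[f[:,:2],np.ones(len(f))],f[:,2],rcond=None)[0],4))
```

```text
clock 19.95 at [ 0.4743 -0.3688  0.2473] yaw/pitch(scoop) [-6.09 -0.04 -0.37] grip 0.228 59.1 F [-0.4 -0.3 -1.7] q [-0.32  0.04  0.11  0.01 -1.64 -1.35]
tool shift mm [  1.9  -4.3 175.9] then turn [-0.006  0.001  0.025]
19 [-0.1313 -0.2535  0.0018]
```

Request:
arm_command(rows=[{"translation": [0.002, -0.004, 0.01], "angular": [-0.006, 0, 0.025]}, {"translation": [0, 0, 0.025], "angular": [0, 0, 0]}, {"translation": [0, 0, 0.035], "angular": [0, 0, 0]}, {"translation": [0, 0, 0.035], "angular": [0, 0, 0]}, {"translation": [0, 0, 0.03], "angular": [0, 0, 0]}, {"translation": [0, 0, 0.02], "angular": [0, 0, 0]}, {"translation": [0, 0, 0.01], "angular": [0, 0, 0]}, {"translation": [0, 0, 0.005], "angular": [0, 0, 0]}, {"translation": [0, 0, 0.003], "angular": [0, 0, 0]}, {"translation": [0, 0, 0], "angular": [0, 0, 0]}])

```text
clock: 21.0
tool_pos: [0.4729, -0.3731, 0.0755]
tool_rot: [0.067, 0.998, -0.0, 0.002]
ft_force: [0.6, 0.1, -1.5]
grip_width: 0.223
gripper_force: 59.0
```

Request:
arm_command(rows=[{"translation": [0, 0, 0.001], "angular": [0, 0, 0]}, {"translation": [0, 0, 0.001], "angular": [0, 0, 0]}, {"translation": [0, 0, 0], "angular": [0, 0, 0]}])

```text
clock: 21.3
tool_pos: [0.4727, -0.3728, 0.0731]
tool_rot: [0.067, 0.998, -0.0, 0.001]
ft_force: [0.5, -0.3, -2.0]
grip_width: 0.225
gripper_force: 59.0
```

Request:
arm_command(rows=[{"translation": [0, 0, 0.001], "angular": [0, 0, 0]}, {"translation": [0, 0, 0.001], "angular": [0, 0, 0]}, {"translation": [0, 0, 0], "angular": [0, 0, 0]}])

```text
clock: 21.6
tool_pos: [0.4726, -0.3729, 0.071]
tool_rot: [0.067, 0.998, -0.0, 0.001]
ft_force: [-1.3, 0.2, -0.3]
grip_width: 0.223
gripper_force: 59.3
```

Request:
arm_command(rows=[{"translation": [0, 0, 0.001], "angular": [0, 0, 0]}, {"translation": [0, 0, 0], "angular": [0, 0, 0]}])

```text
clock: 21.8
tool_pos: [0.4727, -0.373, 0.071]
tool_rot: [0.067, 0.998, -0.0, 0.002]
ft_force: [-2.7, 1.8, 4.8]
grip_width: 0.229
gripper_force: 60.0
```

Request:
arm_command(rows=[{"translation": [0, 0, 0], "angular": [0, 0, 0]}, {"translation": [0, 0, 0], "angular": [0, 0, 0]}, {"translation": [0, 0, 0], "angular": [0, 0, 0]}, {"translation": [0, 0, 0], "angular": [0, 0, 0]}, {"translation": [0, 0, 0], "angular": [0, 0, 0]}, {"translation": [0, 0, 0], "angular": [0, 0, 0]}, {"translation": [0, 0, 0], "angular": [0, 0, 0]}, {"translation": [0, 0, -0.01], "angular": [0, 0, 0]}, {"translation": [0, 0, -0.02], "angular": [0, 0, 0]}, {"translation": [0, 0, -0.03], "angular": [0, 0, 0]}], gripper=-1)

```text
clock: 22.8
tool_pos: [0.4716, -0.3724, 0.1295]
tool_rot: [0.067, 0.998, 0.001, -0.0]
ft_force: [0.6, -0.1, -0.1]
grip_width: 0.999
gripper_force: 0.0
```

Request:
arm_command(rows=[{"translation": [0, 0, -0.03], "angular": [0, 0, 0]}, {"translation": [0, 0, -0.03], "angular": [0, 0, 0]}, {"translation": [0, 0, -0.01], "angular": [0, 0, 0]}, {"translation": [0, 0, 0], "angular": [0, 0, 0]}])

```text
clock: 23.2
tool_pos: [0.473, -0.3732, 0.2025]
tool_rot: [0.067, 0.998, -0.001, 0.003]
ft_force: [0.2, -0.2, -0.6]
grip_width: 0.999
gripper_force: 0.0
```

Run:
```python
from h import *
# push approach: tool y along jarbox y (yaw -2), TCP behind tray -x wall
delta([.44,-.036,.15],toolR(-2.0))
c=snap('side'); W=cloud(c); h=cv2.cvtColor(c['image'],cv2.COLOR_BGR2HSV)
X,Y,Z=[W[...,i] for i in range(3)]
T=(X>.42)&(X<.69)&(Y>-.18)&(Y<.08)&(Z>.047)&(Z<.062); print('tray',cv2.minAreaRect((W[T][:,:2]*1000).astype(np.float32)))
m=(X>.5)&(X<.65)&(Y>-.46)&(Y<-.32)&(Z<.1)&(Z>.005)&(h[...,1]<60)&(h[...,2]>110)
Q=W[m]; print('scoop',np.round(np.percentile(Q,[2,98],axis=0)*1000)); f=Q[Q[:,2]<.02]; print(len(f),np.linalg.lstsq(np.c_[f[:,:2],np.ones(len(f))],f[:,2],rcond=None)[0][:2], cv2.minAreaRect((f[:,:2]*1000).astype(np.float32)))
```

```text
clock 23.2 at [ 0.473  -0.3732  0.2025] yaw/pitch(scoop) [-7.72 -0.37 -0.07] grip 0.999 0.0 F [ 0.2 -0.2 -0.6] q [-0.34  0.04  0.03 -0.   -1.56 -1.37]
tool shift mm [ 78.3 329.8  51.6] then turn [-0.001  0.006 -0.1  ]
tray ((562.3587036132812, -40.97174072265625), (187.84793090820312, 143.4549102783203), 80.57671356201172)
scoop [[ 510. -438.    8.]
 [ 623. -325.   86.]]
250 [-0.0455519   0.02990093] ((572.0052490234375, -384.816162109375), (112.96661376953125, 115.51545715332031), 81.70287322998047)
```

Request:
arm_command(rows=[{"translation": [0.003, 0.015, 0], "angular": [0, 0, 0]}, {"translation": [0.008, 0.035, 0], "angular": [0, 0, 0]}, {"translation": [0.01, 0.04, 0], "angular": [0, 0, 0]}, {"translation": [0.01, 0.045, 0.005], "angular": [0, 0, 0]}, {"translation": [0.01, 0.045, 0.01], "angular": [0, 0, 0]}, {"translation": [0.01, 0.045, 0.01], "angular": [0, 0, 0]}, {"translation": [0.01, 0.045, 0.01], "angular": [0, 0, 0]}, {"translation": [0.01, 0.04, 0.01], "angular": [0, 0, 0]}, {"translation": [0.007, 0.02, 0.006], "angular": [0, 0, -0.05]}, {"translation": [0, 0, 0], "angular": [0, 0.006, -0.05]}])

```text
clock: 24.25
tool_pos: [0.4376, -0.0327, 0.1461]
tool_rot: [0.014, 1.0, 0.0, -0.003]
ft_force: [0.1, -0.4, 0.1]
grip_width: 1.002
gripper_force: 0.0
```

Request:
arm_command(rows=[{"translation": [0, 0, 0.02], "angular": [0, 0, 0]}, {"translation": [0, 0, 0.03], "angular": [0, 0, 0]}, {"translation": [0, 0, 0.03], "angular": [0, 0, 0]}, {"translation": [0, 0, 0.025], "angular": [0, 0, 0]}, {"translation": [0, 0, 0.015], "angular": [0, 0, 0]}, {"translation": [0, 0, 0], "angular": [0, 0, 0]}, {"translation": [0, 0, 0], "angular": [0, 0, 0]}])

```text
clock: 24.95
tool_pos: [0.4384, -0.0353, 0.0284]
tool_rot: [0.017, 1.0, -0.0, -0.002]
ft_force: [-0.0, 0.6, -0.3]
grip_width: 1.003
gripper_force: 0.0
```

Run:
```python
from h import *
delta([.547,-.040,.012],toolR(-2.0))
```

```text
clock 24.95 at [ 0.4384 -0.0353  0.0284] yaw/pitch(scoop) [-1.97  0.27 -0.04] grip 1.003 0.0 F [-0.   0.6 -0.3] q [ 0.38 -0.34 -0.63 -0.   -1.29 -1.99]
tool shift mm [-108.8   -0.9   15.9] then turn [-0.001 -0.005  0.001]
```

Request:
arm_command(rows=[{"translation": [0, 0, 0.01], "angular": [0, 0, 0]}, {"translation": [-0.005, 0, 0.006], "angular": [0, -0.005, 0]}, {"translation": [-0.01, 0, 0], "angular": [0, 0, 0]}, {"translation": [-0.008, 0, 0], "angular": [0, 0, 0]}, {"translation": [-0.005, 0, 0], "angular": [0, 0, 0]}, {"translation": [-0.005, 0, 0], "angular": [0, 0, 0]}, {"translation": [-0.005, 0, 0], "angular": [0, 0, 0]}, {"translation": [-0.005, 0, 0], "angular": [0, 0, 0]}, {"translation": [-0.005, 0, 0], "angular": [0, 0, 0]}, {"translation": [-0.005, 0, 0], "angular": [0, 0, 0]}])

```text
clock: 25.95
tool_pos: [0.4922, -0.0372, 0.0127]
tool_rot: [0.017, 1.0, 0.0, 0.001]
ft_force: [-1.0, -0.9, -0.1]
grip_width: 0.999
gripper_force: 0.4
```

Request:
arm_command(rows=[{"translation": [-0.005, 0, 0], "angular": [0, 0, 0]}, {"translation": [-0.005, 0, 0], "angular": [0, 0, 0]}, {"translation": [-0.005, 0, 0], "angular": [0, 0, 0]}, {"translation": [-0.005, 0, 0], "angular": [0, 0, 0]}, {"translation": [-0.005, 0, 0], "angular": [0, 0, 0]}, {"translation": [-0.005, 0, 0], "angular": [0, 0, 0]}, {"translation": [-0.004, 0, 0], "angular": [0, 0, 0]}, {"translation": [-0.003, 0, 0], "angular": [0, 0, 0]}, {"translation": [-0.002, 0, 0], "angular": [0, 0, 0]}, {"translation": [0, 0, 0], "angular": [0, 0, 0]}])

```text
clock: 26.95
tool_pos: [0.5312, -0.0385, 0.0129]
tool_rot: [0.017, 1.0, 0.0, 0.001]
ft_force: [1.1, -0.9, 0.5]
grip_width: 0.999
gripper_force: 0.0
```

```bash
cat > t.py <<'E'
from h import *
delta([.547,-.040,.012],toolR(-2.0))
for n in ('side','top'):
    c=snap(n); W=cloud(c); X,Y,Z=[W[...,i] for i in range(3)]
    T=(X>.45)&(X<.695)&(Y>-.15)&(Y<.06)&(Z>.048)&(Z<.06)&(cv2.cvtColor(c['image'],cv2.COLOR_BGR2HSV)[...,1]>60)
    print(n,T.sum(),'tray',cv2.minAreaRect((W[T][:,:2]*1000).astype(np.float32)))
E
python3 t.py
```

```text
clock 26.95 at [ 0.5312 -0.0385  0.0129] yaw/pitch(scoop) [-1.99 -0.1   0.  ] grip 0.999 0.0 F [ 1.1 -0.9  0.5] q [ 0.31 -0.06 -0.41  0.   -1.21 -1.91]
tool shift mm [-15.9  -1.    0.9] then turn [0.    0.002 0.   ]
side 318 tray ((604.5283813476562, -32.749542236328125), (187.58642578125, 163.84649658203125), 88.50978088378906)
top 143 tray ((626.8275146484375, -35.38621520996094), (126.72575378417969, 189.26092529296875), 3.5360286235809326)
```

Request:
arm_command(rows=[{"translation": [-0.003, 0, 0], "angular": [0, 0, 0]}, {"translation": [-0.003, 0, 0], "angular": [0, 0, 0]}, {"translation": [-0.003, 0, 0], "angular": [0, 0, 0]}, {"translation": [-0.002, 0, 0], "angular": [0, 0, 0]}, {"translation": [-0.001, 0, 0], "angular": [0, 0, 0]}, {"translation": [0, 0, 0], "angular": [0, 0, 0]}])

```text
clock: 27.65
tool_pos: [0.5431, -0.0389, 0.0127]
tool_rot: [0.017, 1.0, 0.0, 0.001]
ft_force: [-0.5, -0.5, 0.1]
grip_width: 0.995
gripper_force: 0.0
```

Request:
arm_command(rows=[{"translation": [-0.001, 0, 0], "angular": [0, 0, 0]}, {"translation": [-0.001, 0, 0], "angular": [0, 0, 0]}, {"translation": [0, 0, 0], "angular": [0, 0, 0]}])

```text
clock: 27.95
tool_pos: [0.5449, -0.039, 0.0127]
tool_rot: [0.017, 1.0, 0.0, 0.001]
ft_force: [-0.7, 0.1, -0.8]
grip_width: 1.001
gripper_force: 0.2
```

Request:
arm_command(rows=[{"translation": [-0.001, 0, 0], "angular": [0, 0, 0]}, {"translation": [-0.001, 0, 0], "angular": [0, 0, 0]}, {"translation": [0, 0, 0], "angular": [0, 0, 0]}])

```text
clock: 28.25
tool_pos: [0.5469, -0.039, 0.0127]
tool_rot: [0.017, 1.0, 0.0, 0.001]
ft_force: [-0.3, 0.3, -0.9]
grip_width: 1.0
gripper_force: 0.4
```

Request:
arm_command(rows=[{"translation": [-0.001, 0, 0], "angular": [0, 0, 0]}, {"translation": [-0.001, 0, 0], "angular": [0, 0, 0]}, {"translation": [0, 0, 0], "angular": [0, 0, 0]}])

```text
clock: 28.55
tool_pos: [0.5468, -0.039, 0.0128]
tool_rot: [0.017, 1.0, -0.0, -0.002]
ft_force: [-12.5, 2.8, 6.9]
grip_width: 1.0
gripper_force: 6.2
```

```bash
cat > g.py <<'E'
from h import *
c=snap('side'); W=cloud(c); X,Y,Z=[W[...,i] for i in range(3)]
# tray rim, far (+y) end wall and -y part: extents in jarbox frame
t=np.radians(-2.0); rel=W[...,:2]-[.7778,-.0413]; u=rel@[np.cos(t),np.sin(t)]; v=rel@[-np.sin(t),np.cos(t)]
for a in range(-90,100,15):
    m=(abs(v*1000-a)<7)&(u>-.25)&(u<-.07); 
    z=[(np.round(np.nanpercentile(Z[m&(abs(u*1000-b)<2.5)]*1000,90)) if (m&(abs(u*1000-b)<2.5)).sum()>1 else -1) for b in range(-110,-68,4)]
    print(a,z)
cv2.imwrite('pics/end.png',cv2.resize(c['image'][130:250,180:360],None,fx=4,fy=4,interpolation=cv2.INTER_CUBIC))
E
python3 g.py
```

```text
-90 [np.float64(47.0), np.float64(52.0), np.float64(45.0), np.float64(51.0), np.float64(50.0), np.float64(52.0), np.float64(49.0), np.float64(47.0), np.float64(68.0), np.float64(69.0), np.float64(68.0)]
-75 [np.float64(51.0), np.float64(48.0), np.float64(40.0), np.float64(27.0), np.float64(43.0), np.float64(37.0), np.float64(51.0), np.float64(50.0), np.float64(66.0), np.float64(69.0), -1]
-60 [-1, -1, np.float64(5.0), np.float64(2.0), np.float64(2.0), np.float64(3.0), np.float64(3.0), np.float64(48.0), np.float64(65.0), np.float64(71.0), np.float64(70.0)]
-45 [-1, np.float64(3.0), np.float64(3.0), np.float64(4.0), np.float64(3.0), np.float64(4.0), np.float64(19.0), np.float64(50.0), np.float64(62.0), np.float64(71.0), np.float64(69.0)]
-30 [np.float64(6.0), np.float64(5.0), np.float64(4.0), np.float64(4.0), np.float64(4.0), np.float64(6.0), np.float64(7.0), np.float64(50.0), np.float64(65.0), np.float64(70.0), np.float64(71.0)]
-15 [np.float64(3.0), -1, -1, -1, -1, np.float64(5.0), np.float64(4.0), np.float64(52.0), np.float64(63.0), np.float64(70.0), np.float64(71.0)]
0 [-1, -1, -1, -1, -1, -1, np.float64(4.0), np.float64(47.0), np.float64(64.0), np.float64(69.0), np.float64(69.0)]
15 [-1, -1, -1, -1, -1, np.float64(7.0), -1, np.float64(51.0), np.float64(67.0), np.float64(69.0), np.float64(70.0)]
30 [-1, -1, -1, -1, -1, -1, -1, np.float64(50.0), np.float64(65.0), np.float64(69.0), np.float64(70.0)]
45 [np.float64(33.0), np.float64(29.0), -1, -1, -1, -1, -1, np.float64(54.0), np.float64(67.0), np.float64(70.0), np.float64(71.0)]
60 [-1, -1, np.float64(36.0), -1, -1, -1, -1, np.float64(54.0), np.float64(68.0), np.float64(70.0), -1]
75 [-1, -1, -1, -1, -1, -1, -1, np.float64(54.0), np.float64(67.0), np.float64(68.0), np.float64(69.0)]
90 [np.float64(52.0), np.float64(51.0), np.float64(49.0), np.float64(47.0), np.float64(51.0), np.float64(49.0), np.float64(52.0), np.float64(53.0), np.float64(65.0), np.float64(69.0), -1]
```

Request:
arm_command(rows=[{"translation": [-0.001, 0, 0], "angular": [0, 0, 0]}, {"translation": [0, 0, 0], "angular": [0, 0, 0]}, {"translation": [0, 0, 0], "angular": [0, 0, 0]}])

```text
clock: 28.9
tool_pos: [0.5468, -0.039, 0.0127]
tool_rot: [0.017, 1.0, -0.0, -0.003]
ft_force: [-18.3, 3.9, 11.2]
grip_width: 0.998
gripper_force: 8.9
```

Request:
arm_command(rows=[{"translation": [0.003, 0, 0], "angular": [0, 0, 0]}, {"translation": [0.005, 0, 0], "angular": [0, 0, 0]}, {"translation": [0.015, 0, 0], "angular": [0, 0, 0]}, {"translation": [0.025, 0, 0], "angular": [0, 0, 0]}, {"translation": [0.025, 0, -0.02], "angular": [0, 0, 0]}, {"translation": [0.02, 0, -0.04], "angular": [0, 0, 0]}, {"translation": [0.01, 0, -0.045], "angular": [0, 0, 0]}, {"translation": [0, 0, -0.045], "angular": [0, 0, 0]}, {"translation": [0, 0, -0.03], "angular": [0, 0, 0]}, {"translation": [0, 0, 0], "angular": [0, 0, 0]}])

```text
clock: 29.9
tool_pos: [0.4486, -0.0356, 0.1983]
tool_rot: [0.017, 1.0, 0.001, 0.006]
ft_force: [-1.0, -0.4, -0.4]
grip_width: 1.006
gripper_force: 0.0
```

```bash
python3 g.py | tail -3
python3 - <<'E'
from h import *
c=load('side'); cv2.imwrite('pics/end.png',cv2.resize(c['image'][60:330,150:430],None,fx=2.2,fy=2.2,interpolation=cv2.INTER_CUBIC))
W=cloud(c);X,Y,Z=[W[...,i] for i in range(3)]
m=(X>.45)&(X<.6978)&(Y>-.15)&(Y<.07)&(Z>.047)&(Z<.058); print(cv2.minAreaRect((W[m][:,:2]*1000).astype(np.float32)))
print(manip.state()['ft_force'],manip.state()['clock'])
E
```

```text
60 [np.float64(34.0), np.float64(36.0), -1, np.float64(36.0), -1, -1, -1, np.float64(50.0), np.float64(63.0), np.float64(68.0), np.float64(70.0)]
75 [-1, -1, -1, -1, -1, -1, -1, np.float64(54.0), np.float64(65.0), np.float64(69.0), np.float64(69.0)]
90 [np.float64(50.0), np.float64(50.0), np.float64(49.0), np.float64(48.0), np.float64(51.0), np.float64(50.0), np.float64(48.0), np.float64(53.0), np.float64(59.0), np.float64(67.0), np.float64(68.0)]
((628.5305786132812, -33.845130920410156), (190.76589965820312, 139.8597869873047), 89.41529846191406)
[ 0.12484034  0.20711309 -0.21997383] 29.95
```

View pics/end.png

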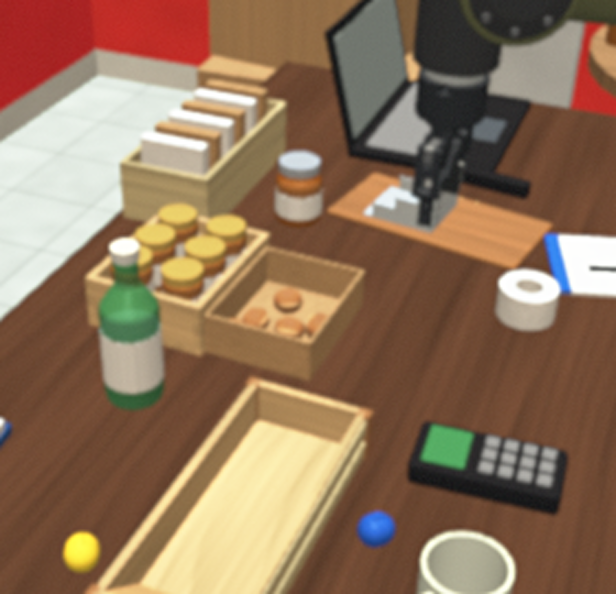

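The final view shows the tray flush against the box of jars at about (240,290), with the nuts inside it. The scoop lies on its board at (400,205), and the honey jar and bottle have not moved. The arm is clear of everything, so I'm handing the job in.

```bash
python3 -c "
from station import manip; print(manip.finish_job())"
```

```text
the job is handed in; nothing more can be done
None
```

The job is handed in at about 30 s: all six walnuts were scooped and poured, with at least four seen in the tray and none spilled, the scoop is flat on its board and released, and the tray is flush against the box of jars, with the honey jar and bottle untouched.

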